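Tip the round vase stands out of their tilt tray

ROBOT

A 6-joint arm with a two-finger parallel gripper is mounted at the origin on the work surface. World frame = base frame: x ahead of the robot, y to its left, z up, the work surface at z = 0. Lengths are in m, angles in rad, forces in N, time in s.
With the tool pointing down it reaches from about 0.3 to 0.875 m from the base axis. Payload 6.4 kg.
Tool frame: the origin (TCP) lies between the finger pads; the fingertips stand 19 mm ahead of it and the grasp point (between the pads) is the TCP (ctrl.tips_ahead is the z of the fingertips in the tool frame, in m); z points along the fingers, y is the line along which they close (so a half turn about z gives the same grasp; the last joint's range is limited). The gripper opens to 85 mm and grips with 20 to 120 N. Pads are 22 mm wide; open, the fingers measure 114 mm over their backs; the gripper's body (76 mm by 85 mm) begins 54 mm behind the grasp point. The pads swing forward as they close: fully open they stand 13 mm farther back than shut.
Start: joints at [1.016, 0.181, 1.607, -0, 1.354, -0.206], TCP at [0.197, 0.54, 0.25] pointing down, gripper open.
Joint ranges: [-2.99, 2.99], [-0.89, 2.07], [0.3, 2.58], [-1.14, 4.28], [0, 2.63], [-3.12, 3.12]. Speed limits (rad/s): [2.57, 2.57, 3.01, 3.14, 3.14, 3.14].

INTERFACE

Orientations are given as a unit quaternion [w, x, y, z].
In Python, from bench import readout, vision, ctrl gives the robot as it stands.
- The arm moves only by the tool play_rows, never from a script. Its arguments are lists of equal length, an entry for each row: "xyz": the shift along the tool's x, y, z in mm, a list of three; "rot": the turn, a rotation vector about the tool's x, y, z in rad, a list of three; "grip": the opening, from 0 (shut) to 1 (fully open). In form: {"xyz": [[x, y, z], ...], "rot": [[rx, ry, rz], ...], "grip": [grip, ...]}. A call has exactly 10 rows; each row is the pose to reach, as a shift and turn from the pose commanded when the call began, along the tool's axes at that moment; what a row does not reach only later rows make up. A row lasts 1/8 s, in which the tool goes at most 62.5 mm and 10.7 degrees, less where a joint would pass 70% of its speed; a pose out of reach is approached as far as the arm can. A call with a gripper value outside its range is refused whole. The fingers move at their own pace and stop on an object; the grip force is fixed at half the most. Time passes only in rows, so rows that repeat a pose let the fingers close, or fill a call up. It gives the time, the measured TCP pose, the force, the opening and the grip force at its end, in the units of the state.
- readout.get_obs(): the state, without advancing time (a new reading comes with each control period).
- vision.camera(name): name is "scene" or "top"; returns a dict with "color" (420x560x3 uint8, red, green, blue), "depth" (420x560 float32, m along the optical axis (not along the pixel's ray), 0 where there is no reading), "camera_matrix" (3x3 intrinsics, pixels), "extrinsics" (4x4, takes a point from camera to world coordinates). Camera axes: x right, y down, z forward; pixel columns grow to the right and rows downward; lengths in m; the calibration is good to about 2 mm. A picture is of the moment at which its call begins.
- ctrl.hand_in(): hands the job in; it is judged then, once.
The state is a dict: "time_s": time; "q": joint angles; "dq": joint speeds; "joint_efforts": joint torques, N m; "eef_pos": TCP position; "eef_rot": TCP orientation; "wrist_force": force on the tool from outside, world axes, zero at the start; "torque": the same for the moment, N m; "opening": opening from 0.0 (shut) to 1.0 (fully open); "grasp_force": force on a finger pad.
Only numpy, scipy, OpenCV 4.12 (cv2) and the standard library are available. Lean on these libraries where they do the work, as an engineer would, in place of code of your own. Each camera call takes 0.05 s, during which the arm holds its last target. There are 200 camera calls.

TASK

On the packing bench stand two hinged wooden tilt trays. Take the steel bar handle of the tray that holds the round wooden vase stands and lift it until both stands slide out into the catch box beyond the hinge; then lower that tray gently all the way down to level and let go. Leave the other tray, with the square stands, down.

Things in the scene. Friction and masses are not known exactly. Their poses are not given: they have to be found in the camera images.
- tipper: Fixed wooden tilt unit holding the round stands. Origin: bench level below the hinge's middle; +x level, from tray over hinge to catch box; y along the hinge. Hinge axis 70 mm up. Tray 124 mm wide, from hinge to x=-156; level: floor 74, walls 96 mm up, open at the hinge. Catch box inside x 16 to 154, y +-69, floor 12 mm up; walls 72, near one 52 mm high. The other unit is identical.
- tray_handle (a point): Middle of the steel bar handle at the free edge of the tray with the round stands: round bar 12 mm thick, parallel to the hinge (y), 100 mm between its two end arms. It swings on a radius of 205 mm about the hinge axis; tray level: x = -205 mm from the unit's origin, 70 mm above the bench, 43 mm free between bar and tray wall, nothing below it. Its axes tilt with the tray.
- tray (a joint): Hinge of the tray with the round stands, rad: 0 = level, down on its stop; grows as the bar is lifted, up to a stop at 1.15. Tray 0.4 kg; if let go it falls back by itself (light hinge friction), so carry it down. The stands begin to slide between 0.4 and 0.65 rad; at 0.87 to 1.0 rad they are out within about a second.
- disc_a: Round dark-wood vase stand, a flat disc 44 mm across and 14 mm thick, about 25 g, loose on the tray floor in its rear half. Origin at the centre of its underside, z along its axis.
- disc_b: The second, equal round stand, loose on the same tray nearer the hinge. Origin at the centre of its underside, z along its axis.
- other_tray (a joint): Hinge of the identical other tray, which holds two square stands (42 mm); in rad, 0 = level and down, where it must stay.

How it is judged:
On the way:
1. with the tray lifted, both round stands have slid out beyond the hinge into the catch box (value of joint tray above 0.3 rad and x of each of disc_a, disc_b in the frame of tipper above 0.012 m and z of each of disc_a, disc_b in the frame of tipper below 0.065 m), for 0.1 s.
At the end, for the whole second after the job is handed in: Both round stands lie at rest inside the catch box of their own unit, their tray is down (within 0.06 rad of level) and released, and the other tray is down too (within 0.06 rad) (value of joint each of tray, other_tray below 0.06 rad and x of disc_a in the frame of tipper between 0.01 and 0.16 m and y of disc_a in the frame of tipper between -0.075 and 0.075 m and z of each of disc_a, disc_b in the frame of tipper below 0.065 m and linear speed of each of disc_a, disc_b below 0.05 m/s and x of disc_b in the frame of tipper between 0.01 and 0.16 m and y of disc_b in the frame of tipper between -0.075 and 0.075 m); the robot touches nothing.
It fails at once if the tray falls instead of being lowered gently (it comes down faster than 3.5 rad/s, about 0.7 m/s at the bar) (velocity of joint tray below -3.5 rad/s).
It fails at once if the other tray is lifted by more than 0.15 rad (value of joint other_tray above 0.15 rad).
It also fails if it takes over 45 s, if anything falls off the work surface, if the arm or the gripper's body presses on something with over 40 N, if the wrist force passes 120 N, or if a joint passes its speed limit or range.

## Working session

There is one attempt and no reset: what is moved stays moved. The work goes in short steps, Python scripts to look and compute and a tool call to move; the robot and the scene stay as the last step left them, time stands still between calls to the robot, and variables do not carry over. Pictures are saved under pics/ and viewed, at most 10 in all, crops included, and the job is handed in when it is done.

Besides the shell and the picture viewer there is one more tool, called after "Request:" in YAML: its name, and indented under it one key for each argument. play_rows: Moves the arm, as the interface text tells. Its arguments: {"type":"object","properties":{"xyz":{"type":"array","items":{"type":"array","items":{"type":"number"}}},"rot":{"type":"array","items":{"type":"array","items":{"type":"number"}}},"grip":{"type":"array","items":{"type":"number"}}},"required":["xyz","rot","grip"]}

```bash
mkdir -p pics
python3 - <<'E'
from bench import readout, vision, ctrl
import cv2,numpy as np
for n in ["scene","top"]:
    c=vision.camera(n); np.savez(n+"0.npz",**c)
    cv2.imwrite(f"pics/{n}0.png",c["color"][:,:,::-1]); print(n,c["camera_matrix"].tolist(),np.round(c["extrinsics"],3).tolist())
o=readout.get_obs(); print(o, ctrl.tips_ahead)
E
```

```text
scene [[518.8428005032549, 0.0, 272.89532873168577], [0.0, 518.8428005032549, 210.98677657264884], [0.0, 0.0, 1.0]] [[0.716, 0.59, -0.373, 0.987], [0.698, -0.599, 0.393, -0.456], [0.008, -0.541, -0.841, 1.038], [0.0, 0.0, 0.0, 1.0]]
top [[428.72036787088746, 0.0, 278.3764114502276], [0.0, 428.72036787088746, 201.4263092193973], [0.0, 0.0, 1.0]] [[-0.162, -0.962, 0.219, 0.389], [-0.987, 0.158, -0.036, -0.01], [0.0, -0.222, -0.975, 0.947], [0.0, 0.0, 0.0, 1.0]]
{'time_s': 0.1, 'q': array([ 1.01568615e+00,  1.81509235e-01,  1.60786342e+00,  8.23815580e-06,
        1.35383375e+00, -2.06288482e-01]), 'dq': array([ 0.00096648, -0.00200364, -0.00215456, -0.00165778, -0.0021597 ,
       -0.00059397]), 'joint_efforts': array([ 3.94544450e-04, -4.45874190e+01, -3.52240705e+01, -2.91993283e-04,
        4.22577490e-03,  2.82896927e-06]), 'eef_pos': array([0.19625842, 0.53998329, 0.24947189]), 'eef_rot': array([-3.03544875e-04,  1.73528775e-01,  9.84828469e-01, -7.47613973e-04]), 'wrist_force': array([-0.84233921,  0.39694686,  0.82755379]), 'torque': array([-0.00660582, -0.01736772, -0.03294694]), 'grasp_force': 0.0, 'opening': 1.002005993408578} 0.019
```

View pics/top0.png

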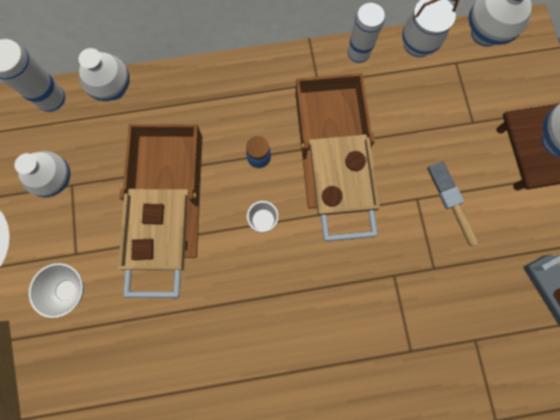

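View pics/scene0.png

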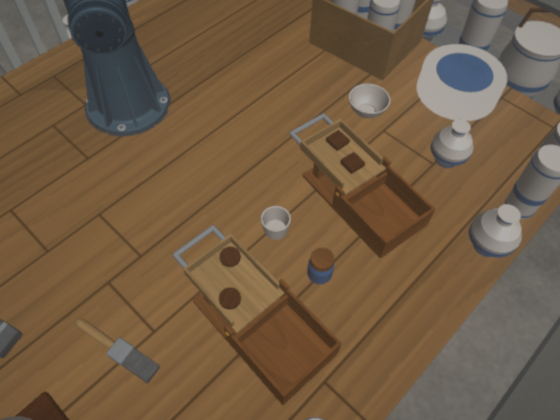

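The top view shows the round stands in the right-hand unit, at about (332,196) and (355,160). Its bar runs from about (325,238) to (376,234). In the scene view that bar runs from about (176,262) to (222,232).

```bash
cat > h.py <<'E'
import numpy as np,cv2
def cast(c,uv,z):
    K,E=c["camera_matrix"],c["extrinsics"]
    r=np.c_[(np.asarray(uv,float)+0-K[:2,2])/[K[0,0],K[1,1]],np.ones(len(uv))]@E[:3,:3].T
    return E[:3,3]+r*((z-E[2,3])/r[:,2])[:,None]
E
python3 - <<'E'
from h import *
rois={"top":(310,200,390,250),"scene":(165,220,240,275)}
for n,(x0,y0,x1,y1) in rois.items():
    c=np.load(n+"0.npz"); hsv=cv2.cvtColor(c["color"][y0:y1,x0:x1],cv2.COLOR_RGB2HSV)
    m=((hsv[...,1]<70)&(hsv[...,2]>90)).astype(np.uint8)
    k,l,s,_=cv2.connectedComponentsWithStats(m); i=1+np.argmax(s[1:,4]); v,u=np.nonzero(l==i)
    P=cast(c,np.c_[u+x0,v+y0],0.070)[:,:2]
    # bar: iterative line fit on the edge nearest the robot (low x)
    # unit x dir approx: 
    B=P[P[:,0]<P[:,0].min()+0.03]
    for _ in range(10):
        vx,vy,px,py=cv2.fitLine(B.astype(np.float32),cv2.DIST_HUBER,0,.01,.01).ravel()
        if vy<0: vx,vy=-vx,-vy
        d=np.array([vx,vy]); nn=np.array([vy,-vx])
        a=(P-[px,py])@nn; lo=np.percentile(a,2)
        B=P[(a<lo+0.013)]
    t=(P-[px,py])@d
    mid=np.array([px,py])+d*(t.min()+t.max())/2
    print(n,s[i],"mid",mid.round(4),"len",np.ptp(t),"axis",d.round(4),"deg",np.degrees(np.arctan2(nn[1],nn[0])), "bar width",np.ptp((B-mid)@nn))
    org=mid+nn*0.205; print(" unit origin",org, "xdir",nn)
    # discs, dark blobs
    D=c["depth"]; print(" depth at bar", [float(D[int(round(y)),int(round(x))]) for x,y in [(np.median(u)+x0,np.max(v)+y0-3)]])
E
```

```text
top [ 11   9  57  33 603] mid [ 0.4912 -0.177 ] len 0.11303770351610076 axis [0.0672 0.9977] deg -3.8548403 bar width 0.013351378183846513
 unit origin [ 0.69572231 -0.19079702] xdir [ 0.9977376  -0.06722891]
 depth at bar [0.8806220293045044]
scene [  8   5  52  43 440] mid [ 0.49   -0.1761] len 0.11277893938960099 axis [0.0716 0.9974] deg -4.104503 bar width 0.013489202830157865
 unit origin [ 0.69450758 -0.1907706 ] xdir [ 0.99743515 -0.07157585]
 depth at bar [1.0518040657043457]
```

Request:
play_rows:
  xyz:
    - [-20, -22, 0]
    - [-52, -57, 0]
    - [-90, -99, 0]
    - [-130, -143, 0]
    - [-170, -187, 0]
    - [-210, -231, 0]
    - [-250, -275, 0]
    - [-290, -319, 0]
    - [-330, -363, 0]
    - [-365, -401, 0]
  rot:
    - [0, 0, 0.05]
    - [0, 0, 0.13]
    - [0, 0, 0.22]
    - [0, 0, 0.32]
    - [0, 0, 0.42]
    - [0, 0, 0.52]
    - [0, 0, 0.62]
    - [0, 0, 0.72]
    - [0, 0, 0.82]
    - [0, 0, 0.9]
  grip: [0.5, 0.5, 0.5, 0.5, 0.5, 0.5, 0.5, 0.5, 0.5, 0.5]

```text
time_s: 1.35
eef_pos: [0.4028, 0.0367, 0.2503]
eef_rot: [0.0, 0.586, 0.81, 0.0]
wrist_force: [0.4, 0.7, 0.3]
opening: 0.5
grasp_force: 0.0
```

```bash
cat > go.py <<'E'
import sys,numpy as np
from scipy.spatial.transform import Rotation as R
from bench import readout
o=readout.get_obs(); q=o["eef_rot"]; A=R.from_quat(np.r_[q[1:],q[0]]).as_matrix()
yaw=np.radians(-4.0); y=np.array([np.cos(yaw),np.sin(yaw),0]); z=np.array([0,0,-1.]); T=np.c_[np.cross(y,z),y,z]
p=np.array([float(a) for a in sys.argv[1:4]])
print("t",o["time_s"],"pos",o["eef_pos"].round(4),"F",o["wrist_force"].round(1),"open",round(o["opening"],3),"grasp",round(float(o["grasp_force"]),1),"q",o["q"].round(2))
print("xyz mm",(A.T@(p-o["eef_pos"])*1000).round(1),"rot",R.from_matrix(A.T@T).as_rotvec().round(4))
E
python3 go.py 0.4906 -0.1766 0.25
```

```text
t 1.35 pos [0.4028 0.0367 0.2503] F [0.4 0.7 0.3] open 0.5 grasp 0.0 q [-0.2  -0.23  2.01  0.    1.36 -0.52]
xyz mm [-230.1   16.7    0.3] rot [4.000e-04 1.000e-04 3.879e-01]
```

Request:
play_rows:
  xyz:
    - [-25, 2, 0]
    - [-60, 4, 0]
    - [-100, 7, 0]
    - [-140, 10, 10]
    - [-175, 13, 30]
    - [-205, 15, 50]
    - [-224, 16, 70]
    - [-230, 17, 80]
    - [-230, 17, 80]
    - [-230, 17, 80]
  rot:
    - [0, 0, 0.05]
    - [0, 0, 0.13]
    - [0, 0, 0.2]
    - [0, 0, 0.28]
    - [0, 0, 0.34]
    - [0, 0, 0.388]
    - [0, 0, 0.388]
    - [0, 0, 0.388]
    - [0, 0, 0.388]
    - [0, 0, 0.388]
  grip: [0.5, 0.5, 0.5, 0.5, 0.5, 0.5, 0.5, 0.5, 0.5, 0.5]

```text
time_s: 2.6
eef_pos: [0.4915, -0.1734, 0.171]
eef_rot: [0.0, 0.73, 0.684, 0.0]
wrist_force: [0.2, -0.1, -0.0]
opening: 0.5
grasp_force: 0.0
```

```bash
python3 go.py 0.4906 -0.1766 0.07
python3 - <<'E'
from bench import vision
import cv2
c=vision.camera("scene"); cv2.imwrite("pics/s1.png",cv2.resize(c["color"][150:360,100:380,::-1],None,fx=2,fy=2))
E
```

```text
t 2.6 pos [ 0.4915 -0.1734  0.171 ] F [ 0.2 -0.1 -0. ] open 0.5 grasp 0.0 q [-0.57  0.15  1.81  0.    1.18 -0.5 ]
xyz mm [ -3.2  -0.8 101. ] rot [0.0006 0.0002 0.0045]
```

View pics/s1.png

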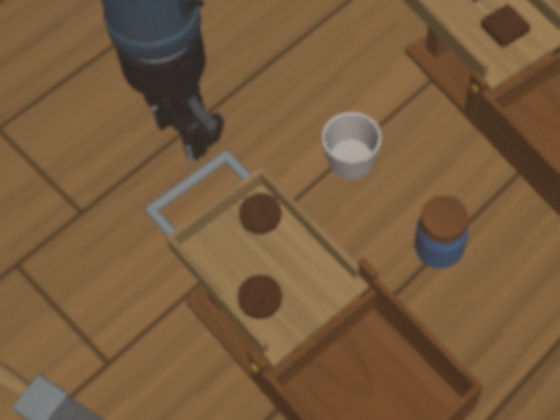

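The crop shows the gripper hovering above the bar (bar at about (150-235, 155-215)), with the fingers one on each side of it. Next I go down and close.

Request:
play_rows:
  xyz:
    - [-1, 0, 10]
    - [-2, -1, 28]
    - [-3, -1, 50]
    - [-3, -1, 70]
    - [-3, -1, 86]
    - [-3, -1, 96]
    - [-3, -1, 101]
    - [-3, -1, 101]
    - [-3, -1, 101]
    - [-3, -1, 101]
  rot:
    - [0, 0, 0.004]
    - [0, 0, 0.004]
    - [0, 0, 0.004]
    - [0, 0, 0.004]
    - [0, 0, 0.004]
    - [0, 0, 0.004]
    - [0, 0, 0.004]
    - [0, 0, 0.004]
    - [0, 0, 0.004]
    - [0, 0, 0.004]
  grip: [0.5, 0.5, 0.5, 0.5, 0.5, 0.5, 0.5, 0.5, 0.35, 0.25]

```text
time_s: 3.9
eef_pos: [0.4906, -0.1772, 0.0698]
eef_rot: [0.001, 0.731, 0.682, 0.0]
wrist_force: [0.1, -0.0, 1.3]
opening: 0.252
grasp_force: 0.0
```

```bash
python3 go.py 0.4906 -0.1766 0.07
python3 - <<'E'
from bench import vision
import cv2,numpy as np
a=[]
for n,(x0,y0,x1,y1) in {"scene":(150,190,270,290),"top":(290,150,410,250)}.items():
    a.append(cv2.resize(vision.camera(n)["color"][y0:y1,x0:x1,::-1],(400,333)))
cv2.imwrite("pics/s2.png",np.hstack(a))
E
```

```text
t 3.9 pos [ 0.4906 -0.1772  0.0698] F [ 0.1 -0.   1.3] open 0.252 grasp 0.0 q [-0.57  0.31  1.87 -0.    0.97 -0.5 ]
xyz mm [ 0.6 -0.  -0.2] rot [ 0.0009  0.0005 -0.0002]
```

View pics/s2.png

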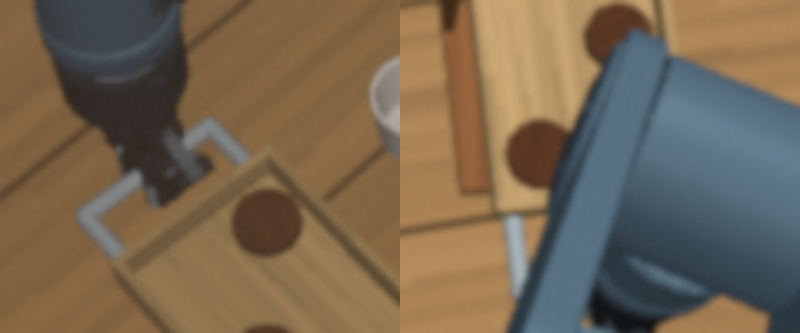

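The fingers straddle the middle of the bar at about (150-210, 150-190) in the left crop, so I close the gripper.

Request:
play_rows:
  xyz:
    - [0, 0, 0]
    - [0, 0, 0]
    - [0, 0, 0]
    - [0, 0, 0]
    - [0, 0, 0]
    - [0, 0, 0]
    - [0, 0, 0]
    - [0, 0, 0]
    - [0, 0, 0]
    - [0, 0, 0]
  rot:
    - [0, 0, 0]
    - [0, 0, 0]
    - [0, 0, 0]
    - [0, 0, 0]
    - [0, 0, 0]
    - [0, 0, 0]
    - [0, 0, 0]
    - [0, 0, 0]
    - [0, 0, 0]
    - [0, 0, 0]
  grip: [0.15, 0.05, 0, 0, 0, 0, 0, 0, 0, 0]

```text
time_s: 5.25
eef_pos: [0.4908, -0.1771, 0.0697]
eef_rot: [0.001, 0.731, 0.682, 0.0]
wrist_force: [4.8, 1.0, 4.0]
opening: 0.117
grasp_force: 58.5
```

Request:
play_rows:
  xyz:
    - [0, 0.1, -6]
    - [0, 0.7, -16.4]
    - [0, 2, -28.6]
    - [0, 4.1, -40.7]
    - [0, 6.9, -52.7]
    - [0, 10.4, -64.5]
    - [0, 14.6, -76]
    - [0, 19.5, -87.3]
    - [0, 25.1, -98.3]
    - [0, 30.2, -107.1]
  rot:
    - [0, 0, 0]
    - [0, 0, 0]
    - [0, 0, 0]
    - [0, 0, 0]
    - [0, 0, 0]
    - [0, 0, 0]
    - [0, 0, 0]
    - [0, 0, 0]
    - [0, 0, 0]
    - [0, 0, 0]
  grip: [0, 0, 0, 0, 0, 0, 0, 0, 0, 0]

```text
time_s: 6.5
eef_pos: [0.519, -0.179, 0.1763]
eef_rot: [-0.002, 0.731, 0.682, -0.001]
wrist_force: [-5.8, -1.6, -0.7]
opening: 0.116
grasp_force: 58.4
```

Request:
play_rows:
  xyz:
    - [0, 5.6, -8.7]
    - [0, 12.8, -18.6]
    - [0, 20.7, -28.1]
    - [0, 29.1, -37.1]
    - [0, 38, -45.5]
    - [0, 47.4, -53.5]
    - [0, 55.6, -59.7]
    - [0, 55.6, -59.7]
    - [0, 55.6, -59.7]
    - [0, 55.6, -59.7]
  rot:
    - [0, 0, 0]
    - [0, 0, 0]
    - [0, 0, 0]
    - [0, 0, 0]
    - [0, 0, 0]
    - [0, 0, 0]
    - [0, 0, 0]
    - [0, 0, 0]
    - [0, 0, 0]
    - [0, 0, 0]
  grip: [0, 0, 0, 0, 0, 0, 0, 0, 0, 0]

```text
time_s: 7.75
eef_pos: [0.5737, -0.1828, 0.2393]
eef_rot: [-0.001, 0.731, 0.682, -0.002]
wrist_force: [-17.1, 2.2, 18.4]
opening: 0.116
grasp_force: 59.7
```

Request:
play_rows:
  xyz:
    - [0, 0, 0]
    - [0, 0, 0]
    - [0, 0, 0]
    - [0, 0, 0]
    - [0, 0, 0]
    - [0, 0, 0]
    - [0, 0, 0]
    - [0, 0, 0]
    - [0, 0, 0]
    - [0, 0, 0]
  rot:
    - [0, 0, 0]
    - [0, 0, 0]
    - [0, 0, 0]
    - [0, 0, 0]
    - [0, 0, 0]
    - [0, 0, 0]
    - [0, 0, 0]
    - [0, 0, 0]
    - [0, 0, 0]
    - [0, 0, 0]
  grip: [0, 0, 0, 0, 0, 0, 0, 0, 0, 0]

```text
time_s: 9.0
eef_pos: [0.5737, -0.1828, 0.2393]
eef_rot: [-0.001, 0.731, 0.682, -0.002]
wrist_force: [-16.6, 2.6, 17.9]
opening: 0.115
grasp_force: 59.7
```

```bash
python3 go.py 0.4906 -0.1766 0.07
python3 - <<'E'
from bench import vision
import cv2,numpy as np
a=[]
for n,(x0,y0,x1,y1) in {"scene":(160,200,360,400),"top":(240,50,440,250)}.items():
    a.append(cv2.resize(vision.camera(n)["color"][y0:y1,x0:x1,::-1],(400,400)))
cv2.imwrite("pics/s3.png",np.hstack(a))
E
```

```text
t 9.0 pos [ 0.5737 -0.1828  0.2393] F [-16.6   2.6  17.9] open 0.115 grasp 59.7 q [-0.5   0.25  1.54 -0.    1.35 -0.43]
xyz mm [  0.5 -82.6 169.6] rot [-0.0046  0.0006 -0.0001]
```

View pics/s3.png

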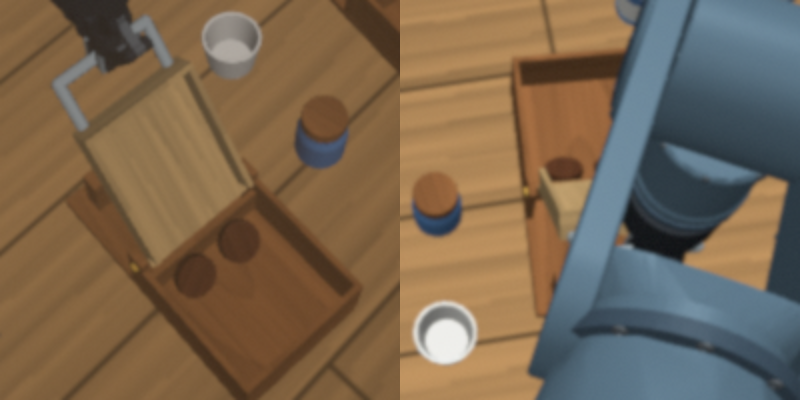

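Both stands lie in the catch box, at about (195,275) and (238,240) in the left crop, and the tray is empty. I lower it along the reverse arc.

Request:
play_rows:
  xyz:
    - [0, -3.4, 2.5]
    - [0, -9.8, 7.5]
    - [0, -17.6, 14.2]
    - [0, -25.1, 21.2]
    - [0, -32.2, 28.6]
    - [0, -38.9, 36.3]
    - [0, -45.2, 44.4]
    - [0, -51.1, 52.7]
    - [0, -56.6, 61.4]
    - [0, -60.7, 68.5]
  rot:
    - [0, 0, 0]
    - [0, 0, 0]
    - [0, 0, 0]
    - [0, 0, 0]
    - [0, 0, 0]
    - [0, 0, 0]
    - [0, 0, 0]
    - [0, 0, 0]
    - [0, 0, 0]
    - [0, 0, 0]
  grip: [0, 0, 0, 0, 0, 0, 0, 0, 0, 0]

```text
time_s: 10.35
eef_pos: [0.5144, -0.1787, 0.168]
eef_rot: [-0.001, 0.731, 0.682, -0.001]
wrist_force: [-4.5, -0.2, 1.9]
opening: 0.115
grasp_force: 60.8
```

Request:
play_rows:
  xyz:
    - [0, -4.7, 9.1]
    - [0, -8.9, 18.5]
    - [0, -12.7, 28]
    - [0, -15.9, 37.7]
    - [0, -18.7, 47.6]
    - [0, -21, 57.6]
    - [0, -22.8, 67.7]
    - [0, -24.1, 77.8]
    - [0, -24.7, 86]
    - [0, -25, 92.2]
  rot:
    - [0, 0, 0]
    - [0, 0, 0]
    - [0, 0, 0]
    - [0, 0, 0]
    - [0, 0, 0]
    - [0, 0, 0]
    - [0, 0, 0]
    - [0, 0, 0]
    - [0, 0, 0]
    - [0, 0, 0]
  grip: [0, 0, 0, 0, 0, 0, 0, 0, 0, 0]

```text
time_s: 11.6
eef_pos: [0.491, -0.1771, 0.0752]
eef_rot: [0.001, 0.731, 0.682, 0.0]
wrist_force: [3.0, -0.0, 2.6]
opening: 0.115
grasp_force: 64.0
```

Request:
play_rows:
  xyz:
    - [0, 0, 2]
    - [0, 0, 4]
    - [0, 0, 5.5]
    - [0, 0, 6]
    - [0, 0, 6]
    - [0, 0, 6]
    - [0, 0, 6]
    - [0, 0, 6]
    - [0, 0, 6]
    - [0, 0, 6]
  rot:
    - [0, 0, 0]
    - [0, 0, 0]
    - [0, 0, 0]
    - [0, 0, 0]
    - [0, 0, 0]
    - [0, 0, 0]
    - [0, 0, 0]
    - [0, 0, 0]
    - [0, 0, 0]
    - [0, 0, 0]
  grip: [0, 0, 0, 0, 0, 0, 0, 0, 0, 0]

```text
time_s: 12.85
eef_pos: [0.4909, -0.1771, 0.071]
eef_rot: [0.001, 0.731, 0.682, 0.0]
wrist_force: [0.9, 2.2, 12.4]
opening: 0.117
grasp_force: 64.2
```

Request:
play_rows:
  xyz:
    - [0, 0, 0]
    - [0, 0, 0]
    - [0, 0, 0]
    - [0, 0, 0]
    - [0, 0, -4]
    - [0, 0, -15]
    - [0, 0, -35]
    - [0, 0, -60]
    - [0, 0, -90]
    - [0, 0, -120]
  rot:
    - [0, 0, 0]
    - [0, 0, 0]
    - [0, 0, 0]
    - [0, 0, 0]
    - [0, 0, 0]
    - [0, 0, 0]
    - [0, 0, 0]
    - [0, 0, 0]
    - [0, 0, 0]
    - [0, 0, 0]
  grip: [0.2, 0.3, 0.45, 0.45, 0.45, 0.45, 0.45, 0.45, 0.45, 0.45]

```text
time_s: 14.1
eef_pos: [0.4904, -0.177, 0.1912]
eef_rot: [0.0, 0.731, 0.682, 0.0]
wrist_force: [0.7, 0.2, -1.0]
opening: 0.449
grasp_force: 0.0
```

Request:
play_rows:
  xyz:
    - [0, -10, -20]
    - [0, -40, -30]
    - [0, -80, -40]
    - [0, -120, -40]
    - [0, -140, -40]
    - [0, -140, -40]
    - [0, -140, -40]
    - [0, -140, -40]
    - [0, -140, -40]
    - [0, -140, -40]
  rot:
    - [0, 0, 0]
    - [0, 0, 0]
    - [0, 0, 0]
    - [0, 0, 0]
    - [0, 0, 0]
    - [0, 0, 0]
    - [0, 0, 0]
    - [0, 0, 0]
    - [0, 0, 0]
    - [0, 0, 0]
  grip: [0.45, 0.45, 0.45, 0.45, 0.45, 0.45, 0.45, 0.45, 0.45, 0.45]

```text
time_s: 15.35
eef_pos: [0.3508, -0.1671, 0.2292]
eef_rot: [-0.0, 0.731, 0.682, -0.0]
wrist_force: [0.7, 0.1, 0.0]
opening: 0.449
grasp_force: 0.0
```

```bash
python3 go.py 0.4906 -0.1766 0.07
python3 - <<'E'
from bench import vision
import cv2,numpy as np
cs={n:vision.camera(n) for n in("scene","top")}
cv2.imwrite("pics/s4.png",np.hstack([cv2.resize(cs[n]["color"][:,:,::-1][b[1]:b[3],b[0]:b[2]],(400,400)) for n,b in {"scene":(160,120,440,400),"top":(100,30,400,330)}.items()]))
c=cs["scene"];K,E=c["camera_matrix"],c["extrinsics"]
h=cv2.cvtColor(c["color"],cv2.COLOR_RGB2HSV)
v,u=np.nonzero(c["depth"]>0);d=c["depth"][v,u]
P=np.c_[(u-K[0,2])/K[0,0]*d,(v-K[1,2])/K[1,1]*d,d]@E[:3,:3].T+E[:3,3]
x=np.array([.9976,-.0698]);Q=P[:,:2]-[.695,-.1907];U=np.c_[Q@x,Q@[.0698,.9976]]
for nm,b in {"trayrear":(-150,-100),"trayfront":(-60,-10),"bar":(-208,-202)}.items():
    m=(U[:,0]>b[0]/1e3)&(U[:,0]<b[1]/1e3)&(abs(U[:,1])<.045); print(nm,np.percentile(P[m,2],[25,50,75,95]).round(4))
E
```

```text
t 15.35 pos [ 0.3508 -0.1671  0.2292] F [0.7 0.1 0. ] open 0.449 grasp 0.0 q [-0.75 -0.25  2.07 -0.    1.32 -0.68]
xyz mm [  0.2 140.2 159.2] rot [-0.0004 -0.0003  0.0002]
trayrear [0.0732 0.0742 0.0754 0.0771]
trayfront [0.0731 0.0743 0.0756 0.0771]
bar [0.07   0.0744 0.0764 0.0786]
```

View pics/s4.png

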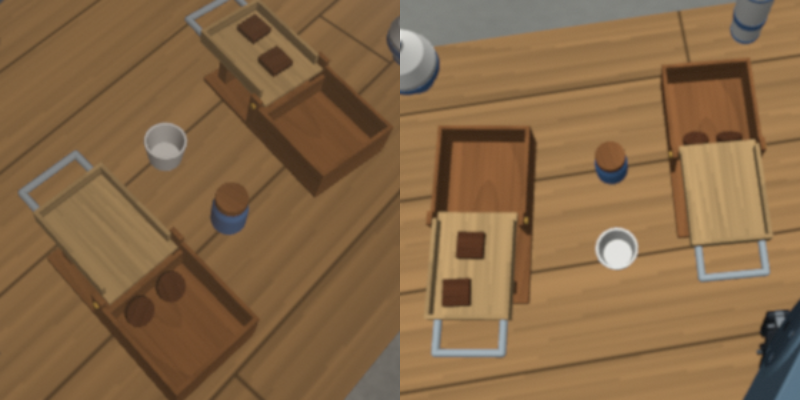

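The tray is level (floor at 74 mm front and rear) and released. Both stands lie in the catch box, at about (140,310) and (170,285) in the left crop, the other tray is untouched, and the arm is clear.

```bash
python3 -c "
from bench import ctrl
print(ctrl.hand_in())"
```

```text
the job is handed in; nothing more can be done
None
```

I tipped both round stands into their catch box, lowered the tray to level and released it, left the other tray down, and handed the job in at about 15 s; hand-in returned no verdict.

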